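# Hold the flap's latch lever level over its latch plate

### The arm

A 6-joint arm with a two-finger parallel gripper is mounted at the origin on the work surface. World frame = base frame: x ahead of the robot, y to its left, z up, the work surface at z = 0. Lengths are in mm, angles in rad, forces in N, time in s.
With the tool pointing down it reaches from about 300 to 875 mm from the base axis. Payload 4.2 kg.
Tool frame: the origin (TCP) lies between the finger pads; the fingertips stand 22 mm ahead of it and the grasp point (between the pads) lies 3 mm ahead of it (manip.tcp_to_tips is the x of the fingertips in the tool frame, in mm); x points along the fingers, y is the direction in which the jaws open and shut, and the axes are right-handed (so a half turn about x gives the same grasp; the last joint's range is limited). The gripper opens to 85 mm and grips with 20 to 120 N. Pads are 22 mm wide; open, the fingers measure 114 mm over their backs; the gripper's body (76 mm by 85 mm) begins 54 mm behind the grasp point. The pads swing forward as they close: fully open they stand 13 mm farther back than shut.
Start: joints at [1.104, 0.32, 1.565, -0, 1.257, -0.02], TCP at [248.45, 518.567, 253.338] pointing down, gripper open.
Joint ranges: [-3.11, 3.11], [-0.84, 2.01], [0.21, 2.61], [-1.34, 4.49], [0.05, 2.63], [-2.56, 2.56]. Speed limits (rad/s): [2.57, 2.57, 3.14, 3.14, 3.14, 3.14].

### API

Orientations are given as a rotation vector (axis times angle).
In Python, from bench import manip gives the robot as it stands. The module is installed in compiled form; this text tells all that it offers.
- The arm moves only by the shell command python3 -m inch 'ROWS'. ROWS is JSON, a list that holds one entry, the list of rows, each a list of 5 numbers: the shift along the tool's x, y, z in cm, then the turn about the tool's x in degrees, then the finger opening in cm, from 0 to 8.54. A call has 1 to 8 rows; each row is the pose to reach, as a shift and turn from the pose commanded when the call began, along the tool's axes at that moment; what a row does not reach only later rows make up. A row lasts 1/8 s, in which the tool goes at most 62.5 mm and 10.7 degrees, less where a joint would pass 70% of its speed; a pose out of reach is approached as far as the arm can. A call with a gripper value outside its range is refused whole. The fingers move at their own pace and stop on an object; the grip force is fixed at half the most. Time passes only in rows, so rows that repeat a pose let the fingers close. It gives the time, the measured TCP pose, the force and the opening at its end, in the units of the state.
- manip.get_obs(): the state, without advancing time (a new reading comes with each control period).
- manip.snapshot(name): name is "side" or "top"; returns the picture (400x640x3 uint8, red, green, blue); there is no depth.
- manip.calibration(name): a dict with "vfov" (degrees; the focal length in pixels is half the picture's height over the tangent of half this angle, whatever the lens; pixels are square), "cx", "cy" (the principal point, pixels), "k1" (the pictures are not rectified: a ray, as slopes to the right and down, at radius r is drawn at 1 + k1 r^2 times it, then the intrinsics apply), "R" (3x3) and "t" (3): a world point X has camera coordinates R X + t. Camera axes: x right, y down, z forward; pixel columns grow to the right and rows downward; lengths in mm; the calibration is good to about 2 mm. A picture is of the moment at which its call begins. calibration takes no time and is no camera call.
- manip.finish_job(): hands the job in, once; it reports no verdict.
The state is a dict: "clock": time; "qpos": joint angles; "joint_vel": joint speeds; "joint_torque": joint torques, N m; "eef_pos": TCP position; "orientation": TCP orientation; "ft_force": force on the tool from outside, world axes, zero at the start; "torque": the same for the moment, N m; "gripper_width": opening from 0.0 (shut) to 1.0 (fully open).
Only numpy, scipy, OpenCV 4.12 (cv2) and the standard library are available. Lean on these libraries where they do the work, as an engineer would, in place of code of your own. Each camera call takes 0.05 s, during which the arm holds its last target.

### The job

The cast-iron latch lever of the counter flap lies on the freely spinning turntable. Lift it off by its balance point and hold it level over the latch plate, eye above the pivot pin and foot above the two-cheek catch, with about 3 cm of clear air under it so that it can be oiled before it is fitted. Finish while still holding it there, steady and touching nothing else; never knock it against the latch plate, and leave the bottle, tankard, copper pot and horseshoe doorstop where they stand.

Things in the scene. Friction and masses are not known exactly. Their poses are not given: they have to be found in the camera images.
- turntable: Round wooden turntable, disc 260 mm across, on a fixed dark steel foot; the disc spins freely about its upright centre line at the slightest sideways push and carries the lever; disc top 36 mm above the counter. Origin: on the counter under the disc's centre.
- lever: Dark cast-iron lever, about 0.4 to 0.75 kg. At its -x end a round eye boss, 40 mm across, 34 mm tall, with an upright 18 mm hole; at its +x end a foot 16 x 14 mm, 34 mm tall; it stands on both. Between them a straight bar 14 mm wide, from 16 to 34 mm above the underside, free from x = -55 to +68 mm. Origin: midway between eye and foot, at the underside; x from eye to foot, z up.
- lever_balance (a point): The lever's balance point (its centre of mass along the bar): on the bar's centre line 47 mm from the eye's centre towards the foot, at half the bar's height, 25 mm above the lever's underside. Axes as the lever's.
- lever_eye (a point): Centre of the eye's hole at the lever's underside.
- lever_foot (a point): Centre of the lever's foot at the lever's underside, 150 mm from lever_eye.
- latch: Fixed latch plate: dark oak board 230 x 80 mm with a dark iron strip on it (top 24 mm above the counter). At its -x end an upright brass pivot pin 12 mm thick, at its +x end a brass catch of two upright cheeks 24 mm apart; both stand to 46 mm above the counter. Origin: centre of the board's underside, x from pin to catch, z up.
- pin_top (a point): Centre of the pivot pin's top, 75 mm from the latch plate's centre, 46 mm above the counter.
- catch_top (a point): Middle between the two catch cheeks, level with their tops, 150 mm from pin_top.
- bottle: Bystander: corked green glass bottle, 72 mm across, 240 mm tall. Origin: centre of its underside.
- tankard: Bystander: pewter tankard with a handle, 84 mm across, 115 mm tall. Origin: centre of its underside.
- pot: Bystander: small open copper pot, 100 mm across, 70 mm tall. Origin: centre of its underside.
- doorstop: Bystander: flat iron horseshoe-shaped doorstop, about 110 mm across and 18 mm tall. Origin: middle of the shoe, at its underside.
Mind the look-alikes: they are no part of the job. Of the things shaped like the lever, the dark steel one is meant.

How it is judged:
By the outcome, as a careful person would: the job done as asked, in the order asked, and still so for the second after the job is handed in, while the arm keeps its last pose, push and grip.
It also fails if it takes over 38 s, if anything falls off the work surface, if the arm or the gripper's body presses on something with over 40 N, if the wrist force passes 120 N, or if a joint passes its speed limit or range.

## Working session

There is one attempt and no reset: what is moved stays moved. The work goes in short steps, Python scripts to look and compute and a shell command to move; the robot and the scene stay as the last step left them, time stands still between calls to the robot, and variables do not carry over. Pictures are saved under pics/ and viewed, and the job is handed in when it is done.

```bash
mkdir -p pics
python3 - <<'E'
from bench import manip
import cv2
for n in("top","side"):
    im=manip.snapshot(n); cv2.imwrite(f"pics/{n}0.png",im[:,:,::-1])
    print(n,manip.calibration(n))
print(manip.get_obs())
E
```

```text
top {'vfov': 53.12579398688426, 'cx': 318.4681885499255, 'cy': 206.93167952991996, 'k1': -0.04086652129598881, 'R': array([[-3.99374749e-03, -9.99991968e-01,  3.36991540e-04],
       [-9.87409928e-01,  3.89020721e-03, -1.58134435e-01],
       [ 1.58131854e-01, -9.64297797e-04, -9.87417534e-01]]), 't': array([  91.67223265,  618.37796274, 1118.15397681])}
side {'vfov': 50.92210632911545, 'cx': 321.1858059475865, 'cy': 198.07580440548426, 'k1': -0.07801541173146373, 'R': array([[ 0.78970153, -0.61300611,  0.02439258],
       [-0.35198731, -0.48529377, -0.80037172],
       [ 0.50247033,  0.62346889, -0.5990076 ]]), 't': array([-431.55078532,  298.48641386,  959.46903691])}
{'clock': 0.1, 'qpos': array([ 1.10401984e+00,  3.20258615e-01,  1.56553736e+00,  2.65830571e-06,
        1.25739780e+00, -2.00325046e-02]), 'joint_vel': array([-0.00147481, -0.00090826, -0.00161338,  0.0018728 , -0.00186047,
        0.00087183]), 'joint_torque': array([ 2.95845450e-03, -4.16410446e+01, -2.34703875e+01,  2.52080861e-05,
        4.95440720e-03, -1.27761631e-06]), 'eef_pos': array([248.26303434, 518.22294003, 252.55633743]), 'orientation': array([ 0.34913394,  1.54264496, -0.35159071]), 'ft_force': array([-0.04425316,  0.03357693,  0.81512753]), 'torque': array([-0.04551119, -0.03666695,  0.02654787]), 'gripper_width': 1.0071967816112937}
```

View pics/top0.png

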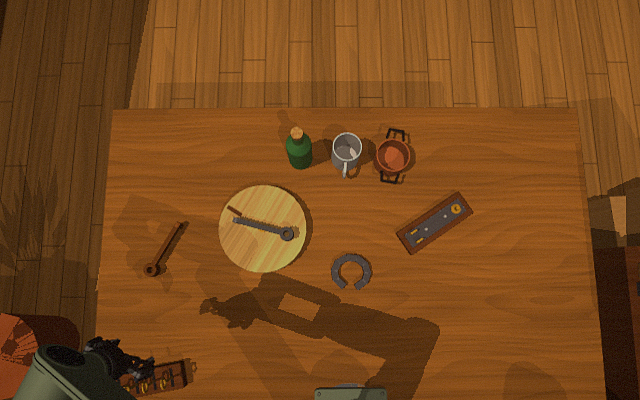

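View pics/side0.png

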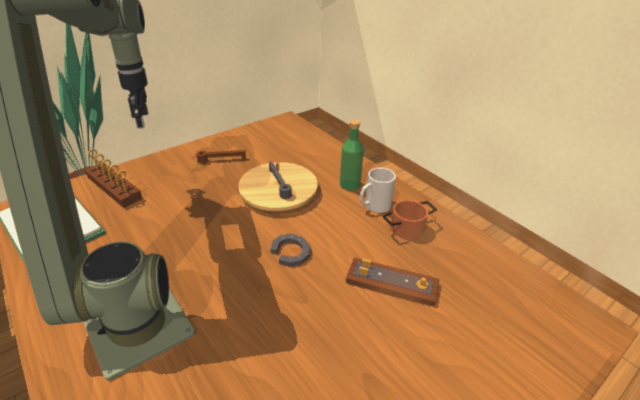

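Two things are shaped like the lever. One is dark grey on the turntable, with its eye near (288,234) in the top view. The other is rust-brown on the counter, with its eye near (151,270). The dark steel one on the turntable fits the description. I'll confirm it in an enlarged crop.

Run:
```python
import cv2,numpy as np
a=cv2.imread("pics/top0.png"); s=cv2.imread("pics/side0.png")
c1=cv2.resize(a[180:280,210:320],None,fx=4,fy=4,interpolation=cv2.INTER_CUBIC)
c2=cv2.resize(a[180:280,390:480],None,fx=4,fy=4,interpolation=cv2.INTER_CUBIC)
cv2.imwrite("pics/c_top.png",np.hstack([c1,c2])[:, :800])
d1=cv2.resize(s[150:220,230:330],None,fx=4,fy=4,interpolation=cv2.INTER_CUBIC)
d2=cv2.resize(s[245:315,340:440],None,fx=4,fy=4,interpolation=cv2.INTER_CUBIC)
cv2.imwrite("pics/c_side.png",np.hstack([d1,d2]))
```

```text
(no output)
```

View pics/c_top.png

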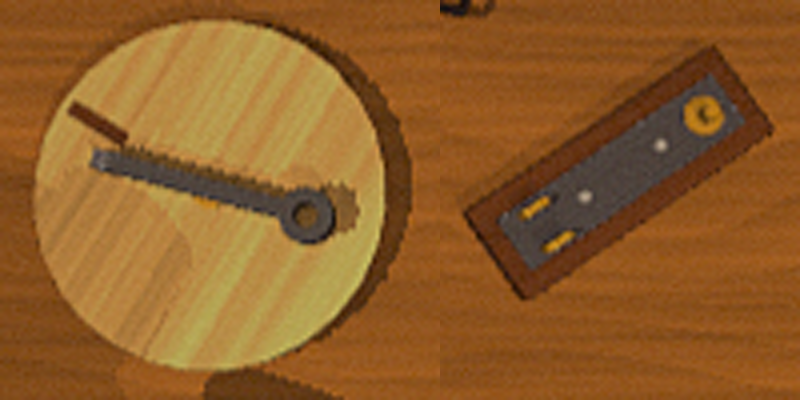

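View pics/c_side.png

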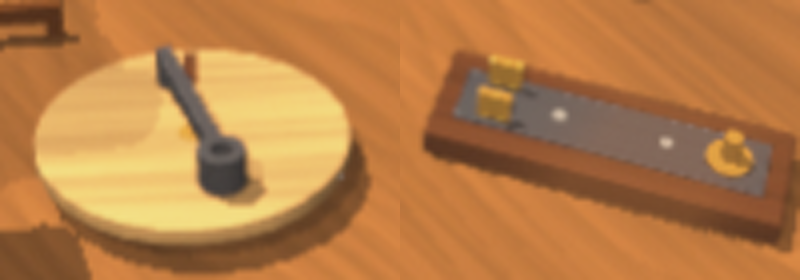

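```bash
cat > h.py <<'E'
import numpy as np,cv2
from bench import manip
C={n:manip.calibration(n) for n in("top","side")}
def K(c):
    f=200/np.tan(np.radians(c["vfov"]/2)); return np.array([[f,0,c["cx"]],[0,f,c["cy"]],[0,0,1.]])
def ray(n,px):
    c=C[n]; p=cv2.undistortPoints(np.array([[px]],float),K(c),np.array([c["k1"],0,0,0,0]))[0,0]
    R=np.array(c["R"]);return -R.T@c["t"],R.T@np.array([p[0],p[1],1])
def onplane(n,px,z):
    o,d=ray(n,px);return o+d*(z-o[2])/d[2]
def proj(n,X):
    c=C[n];r,_=cv2.Rodrigues(np.array(c["R"]))
    return cv2.projectPoints(np.atleast_2d(np.array(X,float)),r,np.array(c["t"],float),K(c),np.array([c["k1"],0,0,0,0]))[0][:,0]
def tri(a,b):
    A=[];B=[]
    for n,px in(("top",a),("side",b)):
        o,d=ray(n,px);d/=np.linalg.norm(d);P=np.eye(3)-np.outer(d,d);A.append(P);B.append(P@o)
    return np.linalg.solve(sum(A),sum(B))
E
python3 - <<'E'
from h import *
a=cv2.imread("pics/top0.png");s=cv2.imread("pics/side0.png")
def blobs(im,m,box,minA):
    x0,y0,x1,y1=box;M=np.zeros(m.shape,np.uint8);M[y0:y1,x0:x1]=m[y0:y1,x0:x1]
    n,l,st,ce=cv2.connectedComponentsWithStats(M)
    return [(st[i].tolist(),ce[i].round(2).tolist()) for i in range(1,n) if st[i][4]>=minA]
for n,im,bl,bp in(("top",a,(222,190,304,268),(395,190,475,256)),("side",s,(240,155,320,205),(345,255,442,302))):
    h=cv2.cvtColor(im,cv2.COLOR_BGR2HSV)
    dark=((h[...,1]<90)&(h[...,2]<130)).astype(np.uint8)
    print(n,"dark",blobs(im,dark,bl,20))
    gold=((h[...,0]>15)&(h[...,0]<32)&(h[...,1]>120)&(h[...,2]>110)).astype(np.uint8)
    print(n,"gold",blobs(im,gold,bp,3))
    x0,y0,x1,y1=bl;M=np.zeros_like(dark);M[y0:y1,x0:x1]=dark[y0:y1,x0:x1]
    c=max(cv2.findContours(M,0,2)[0],key=cv2.contourArea)
    print(cv2.minAreaRect(c))
    if n=="top":
        disc=((h[...,0]>15)&(h[...,0]<32)&(h[...,2]>100)&(h[...,1]>60)).astype(np.uint8);D=np.zeros_like(disc);D[175:285,205:320]=disc[175:285,205:320]
        cc=max(cv2.findContours(D,0,2)[0],key=cv2.contourArea);e=cv2.fitEllipse(cv2.convexHull(cc));print(e,onplane("top",e[0],36))
        dt=cv2.distanceTransform(cv2.drawContours(np.zeros_like(M),[c],-1,1,-1),cv2.DIST_L2,5);print("eye",np.unravel_index(dt.argmax(),dt.shape)[::-1],dt.max())
E
```

```text
top dark [([233, 218, 60, 23, 328], [266.07, 228.03])]
top gold [([451, 204, 10, 10, 74], [455.35, 208.42]), ([411, 229, 6, 6, 18], [413.56, 231.33]), ([416, 238, 8, 5, 18], [419.28, 240.0])]
((262.32354736328125, 227.70591735839844), (61.60404968261719, 12.854387283325195), 14.03624439239502)
((261.95941162109375, 228.6726837158203), (87.2486572265625, 89.11048889160156), 41.928367614746094) [557.01956912 254.95233624  36.        ]
eye (np.int64(286), np.int64(234)) 6.3938
side dark [([269, 162, 22, 37, 255], [280.82, 182.99])]
side gold [([359, 259, 12, 17, 131], [364.73, 266.57]), ([417, 278, 11, 11, 92], [422.02, 283.41])]
((280.27587890625, 179.18966674804688), (39.55310821533203, 12.255892753601074), 68.19859313964844)
```

Run:
```python
from h import *
for n in C: print(n,-np.array(C[n]["R"]).T@C[n]["t"])
a=cv2.imread("pics/top0.png");h=cv2.cvtColor(a,cv2.COLOR_BGR2HSV)
d=((h[...,1]<90)&(h[...,2]<130))
up=[];lo=[]
for x in range(240,276):
    r=np.where(d[205:250,x])[0]+205
    up.append(onplane("top",(x,r.min()-.5),70)[:2]);lo.append(onplane("top",(x,r.max()+.5),70)[:2])
for q in(up,lo):
    q=np.array(q);vx,vy,x0,y0=cv2.fitLine(q.astype(np.float32),cv2.DIST_L1,0,.01,.01).ravel();print("edge dir deg",np.degrees(np.arctan2(-abs(vx)*0+vy,vx)),x0,y0)
e=onplane("top",(286.4,233.4),70);f=onplane("top",(235,220),70);print("eye",e,"foot",f,np.linalg.norm(e-f))
es=onplane("side",(230+222/4-.4,150+150/4-.4),70);fs=onplane("side",(230+166/4-.4,150+50/4-.4),70);print("side",es,fs,np.linalg.norm(es-fs))
pt=onplane("top",(390+705/4-110-.4,180+113/4-.4),46);print("pin",pt)
p=onplane("top",(455.35,208.42),24);print("flange",p)
c=[onplane("top",q,46) for q in((413.56,231.33),(419.28,240.0))];print("cheeks",c,sum(c)/2,np.linalg.norm(c[0]-c[1]),np.linalg.norm(sum(c)/2-p))
```

```text
top [ 434.14289396   90.34411137 1201.8407998 ]
side [ -36.24497799 -717.88877309  824.15597031]
edge dir deg 74.57576 570.0824 267.3528
edge dir deg 74.6086 559.3103 276.17096
eye [539.72832967 180.5034477   70.        ] foot [578.55127438 327.7288775   70.        ] 152.25816305681863
side [540.62202566 177.53282153  70.        ] [583.68491189 326.28254817  70.        ] 154.85765511096454
pin [ 614.92209172 -314.63478594   46.        ]
flange [ 616.64124732 -320.72961676   24.        ]
cheeks [array([ 546.37431268, -186.75594525,   46.        ]), array([ 521.09709078, -202.38915226,   46.        ])] [ 533.73570173 -194.57254876   46.        ] 29.72095402931561 152.5546960786319
```

Run:
```python
from h import *
from scipy.spatial.transform import Rotation as Ro
o=manip.get_obs();R=Ro.from_rotvec(o["orientation"]).as_matrix();print(R.round(3),manip.tcp_to_tips)
print("pin tri",tri((455.2,207.4),(423.35,277.9)))
for n,q in(("top",[(465,212),(525,298),(773,130),(713,45)]),("side",None)):
    if q: 
        P=[onplane(n,(390+(x-440)/4-.4,180+y/4-.4),20) for x,y in q];P=np.array(P);print(P.round(1),P.mean(0)); print(np.degrees(np.arctan2(*(P[0]-P[3])[[1,0]])),np.degrees(np.arctan2(*(P[1]-P[2])[[1,0]])),np.linalg.norm(P[0]-P[3]),np.linalg.norm(P[0]-P[1]))
# side strip/cheeks
for px in((340+505/4-100-.4,245+57/4-.4),(340+495/4-100-.4,245+87/4-.4),(423.35,277.9)):
    print("side z46",onplane("side",px,46))
# screws on the strip
for n,q,b in(("top",[(661,145),(585,196)],(390-110,180)),("side",[(559,115),(666,142)],(340-100,245))):
    print(n,[onplane(n,(b[0]+x/4-.4,b[1]+y/4-.4),24).round(1) for x,y in q])
```

```text
[[-0.001  0.432  0.902]
 [-0.001  0.902 -0.432]
 [-1.    -0.002 -0.   ]] 22.0
pin tri [ 619.94564919 -317.13948667   40.78305352]
[[ 545.4 -140.1   20. ]
 [ 481.7 -182.3   20. ]
 [ 605.9 -374.6   20. ]
 [ 671.1 -332.9   20. ]] [ 575.99141485 -257.47733499   20.        ]
123.08669821360664 122.85010599804006 230.19517226288758 76.42940821516424
side z46 [ 548.70458352 -185.2191326    46.        ]
side z46 [ 525.24597876 -201.28823054   46.        ]
side z46 [ 619.20314496 -321.3357204    46.        ]
top [array([ 594.3, -287.8,   24. ]), array([ 556.4, -229. ,   24. ])]
side [array([ 557.6, -230.1,   24. ]), array([ 596.3, -288.3,   24. ])]
```

```bash
python3 -m inch '[[[0,-0.7,2,8,6],[0,-2,6,18,5],[0,-3.7,11,28,4],[0,-5.6,17,38.5,4],[1,-7.7,23,49,4],[2,-9.7,29,59.5,4],[3,-11.6,35,70,4],[4,-13,39,79.8,4]]]'; python3 -m inch '[[[2,-0.05,0.1,0,4],[4,-0.05,0.2,0,4],[4,-0.05,0.2,0,4],[4,-0.05,0.2,0,4]]]'
python3 - <<'E'
from h import *
from scipy.spatial.transform import Rotation as Ro
o=manip.get_obs();R=Ro.from_rotvec(o["orientation"]).as_matrix();print(R.round(3),o["eef_pos"],o["qpos"],o["gripper_width"],o["clock"])
for n in C:
    im=manip.snapshot(n);cv2.imwrite(f"pics/{n}1.png",im[:,:,::-1])
a=cv2.imread("pics/top1.png")[170:290,200:330];s=cv2.imread("pics/side1.png")[110:230,220:350]
cv2.imwrite("pics/c1.png",cv2.resize(np.hstack([a,s]),None,fx=3,fy=3,interpolation=2))
E
```

```text
clock: 1.1
eef_pos: [545.5, 230.8, 212.7]
orientation: [1.409, 1.066, -1.41]
ft_force: [0.0, -0.3, -0.1]
gripper_width: 0.468
clock: 1.6
eef_pos: [543.3, 231.3, 173.9]
orientation: [1.405, 1.07, -1.403]
ft_force: [0.1, 1.4, 0.3]
gripper_width: 0.469
[[ 0.001  0.964 -0.265]
 [ 0.    -0.265 -0.964]
 [-1.     0.001 -0.001]] [543.27150127 231.32076919 173.90979416] [3.83017703e-01 4.02247249e-01 1.64782562e+00 1.04392869e-04
 1.09057969e+00 6.51539111e-01] 0.46886107187675513 1.6
```

View pics/c1.png

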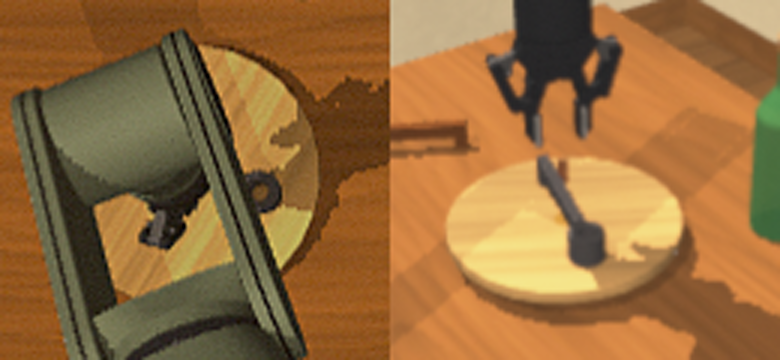

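```bash
python3 -m inch '[[[1,0.5,0.2,0,4],[3,1.07,0.38,0,4],[5,1.07,0.38,0,4],[6.4,1.07,0.38,0,4],[6.4,1.07,0.38,0,4],[6.4,1.07,0.38,0,4]]]'
python3 - <<'E'
from h import *
o=manip.get_obs();p=o["eef_pos"];print(p)
for n in C:
    im=manip.snapshot(n);cv2.imwrite(f"pics/{n}2.png",im[:,:,::-1])
s=cv2.imread("pics/side2.png");j=np.array([.964,-.265,0])
q=[p+[0,0,-22],p+[0,0,-22]+20*j,p+[0,0,-22]-20*j,[540,179.5,70],[552.5,224.8,70],[579.8,324,70]]
P=proj("side",q);print(P.round(1))
x0,y0=240,120;c=cv2.resize(s[y0:y0+90,x0:x0+100],None,fx=6,fy=6,interpolation=2)
for u,v in P: cv2.circle(c,(int((u-x0+.5)*6),int((v-y0+.5)*6)),3,(255,0,255),-1)
cv2.imwrite("pics/c2.png",c)
E
```

```text
clock: 2.45
eef_pos: [552.8, 224.7, 109.9]
orientation: [1.405, 1.07, -1.403]
ft_force: [0.3, -0.6, 0.7]
gripper_width: 0.473
[552.78321938 224.73333201 109.93721889]
[[279.8 174.1]
 [285.8 172.9]
 [273.7 175.4]
 [284.6 186.9]
 [279.9 178.9]
 [270.5 162.7]]
```

View pics/c2.png

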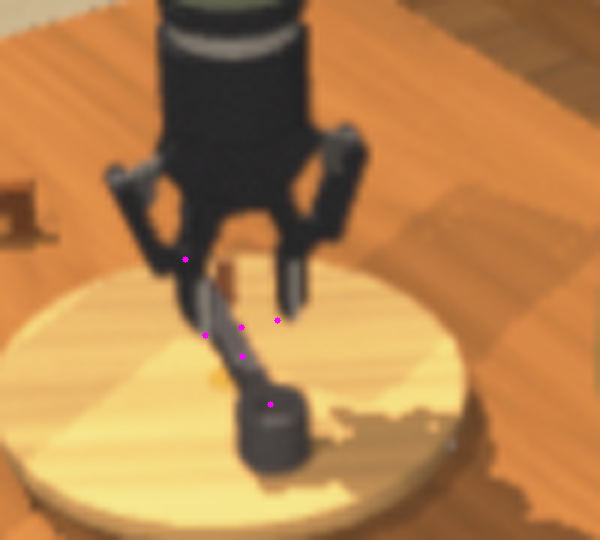

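Run:
```python
from h import *
s=cv2.imread("pics/side0.png");h=cv2.cvtColor(s,cv2.COLOR_BGR2HSV)
d=(h[...,1]<90)&(h[...,2]<130)
for y in range(160,201):
    r=np.where(d[y,260:300])[0]+260
    if len(r): print(y,r.min(),r.max(),h[y,r.min():r.max()+1,2].tolist())
for n in("top2",):
    c=cv2.imread(f"pics/{n}.png")[170:290,200:330];cv2.imwrite("pics/c2t.png",cv2.resize(c,None,fx=5,fy=5,interpolation=2))
s=cv2.imread("pics/side0.png")
x0,y0=255,150;c=cv2.resize(s[y0:y0+60,x0:x0+60],None,fx=10,fy=10,interpolation=2)
a=np.radians(74.6);u=np.array([np.cos(a),np.sin(a),0]);w=np.array([-u[1],u[0],0])
E=np.array([540,179.5,70.]) 
for off in(-7,7):
    P=proj("side",[E+u*20+w*off,E+u*158+w*off]);P=((P-[x0,y0]+.5)*10).astype(int);cv2.line(c,tuple(map(int,P[0])),tuple(map(int,P[1])),(255,0,255),1)
P=proj("side",[E+20*np.array([np.cos(t),np.sin(t),0]) for t in np.linspace(0,6.28,40)]);cv2.polylines(c,[((P-[x0,y0]+.5)*10).astype(np.int32)],True,(255,255,0),1)
cv2.imwrite("pics/c2s.png",c)
```

```text
162 270 271 [125, 123]
163 269 272 [117, 106, 109, 128]
164 269 272 [114, 99, 106, 111]
165 270 273 [91, 109, 107, 116]
166 270 273 [86, 105, 107, 110]
167 270 275 [79, 89, 106, 107, 112, 121]
168 270 275 [76, 80, 98, 106, 108, 111]
169 270 276 [77, 70, 80, 100, 107, 108, 107]
170 270 277 [86, 70, 75, 91, 106, 108, 109, 117]
171 271 277 [94, 82, 83, 100, 108, 108, 118]
172 273 277 [84, 92, 109, 108, 115]
173 274 278 [85, 103, 109, 110, 129]
174 274 278 [83, 87, 106, 108, 111]
175 275 279 [85, 97, 107, 109, 120]
176 276 280 [83, 101, 108, 110, 129]
177 276 280 [88, 93, 109, 109, 117]
178 277 280 [89, 104, 109, 110]
179 277 281 [98, 93, 109, 109, 114]
180 278 282 [85, 101, 107, 109, 129]
181 278 282 [90, 83, 101, 108, 111]
182 279 283 [79, 91, 106, 108, 114]
183 280 283 [83, 102, 107, 109]
184 280 285 [93, 102, 107, 106, 108, 118]
185 280 288 [112, 107, 104, 96, 93, 91, 96, 105, 114]
186 280 289 [119, 106, 95, 75, 67, 71, 76, 88, 102, 111]
187 280 290 [113, 105, 91, 67, 66, 69, 73, 80, 98, 108, 117]
188 280 290 [110, 107, 100, 87, 82, 84, 87, 95, 105, 105, 103]
189 280 290 [99, 102, 107, 104, 100, 101, 102, 104, 101, 92, 82]
190 280 290 [87, 87, 95, 97, 97, 96, 94, 90, 82, 71, 70]
191 280 290 [86, 73, 72, 75, 78, 76, 71, 69, 63, 60, 65]
192 280 290 [86, 70, 69, 68, 69, 68, 68, 65, 63, 59, 65]
193 280 290 [83, 69, 68, 70, 70, 69, 68, 66, 63, 60, 61]
194 280 290 [83, 67, 69, 69, 70, 69, 67, 65, 63, 59, 56]
195 280 290 [92, 70, 69, 69, 69, 68, 68, 65, 63, 61, 58]
196 281 290 [76, 70, 68, 68, 68, 67, 66, 63, 61, 71]
197 282 289 [84, 73, 69, 70, 69, 69, 67, 79]
198 284 286 [97, 85, 88]
```

View pics/c2t.png

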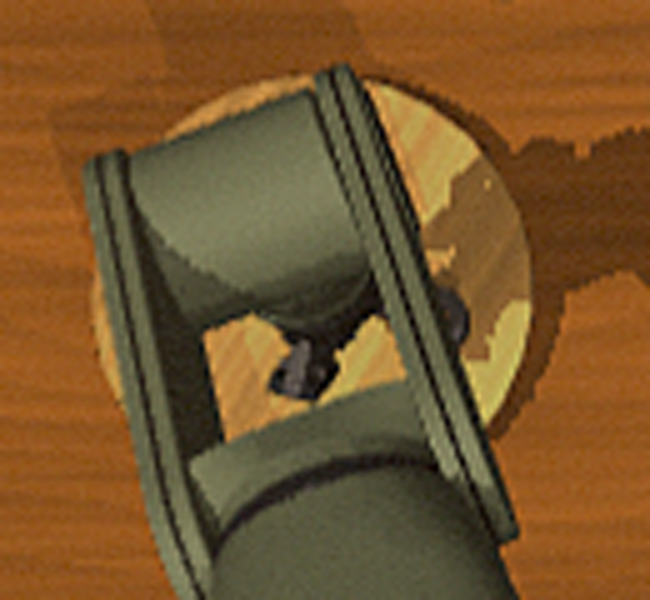

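View pics/c2s.png

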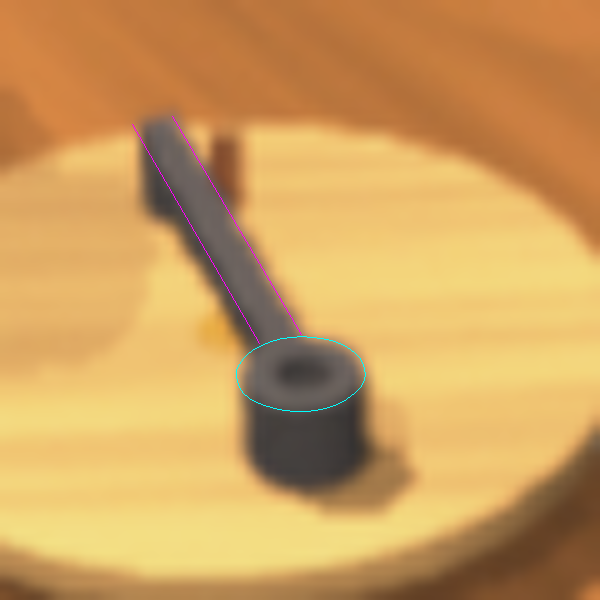

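```bash
python3 -m inch '[[[1,0,0,0,4],[2.5,0,0,0,4],[3.7,0,0,0,4],[4.5,0,0,0,4],[4.5,0,0,0,4],[4.5,0,0,0,4]]]'
python3 - <<'E'
from h import *
s=manip.snapshot("side")[:,:,::-1];x0,y0=240,120;cv2.imwrite("pics/c3.png",cv2.resize(s[y0:y0+90,x0:x0+100],None,fx=6,fy=6,interpolation=2))
print(manip.get_obs()["eef_pos"])
E
```

```text
clock: 3.3
eef_pos: [552.6, 224.6, 64.5]
orientation: [1.405, 1.07, -1.404]
ft_force: [1.0, -0.1, -0.3]
gripper_width: 0.47
[552.65600865 224.69188826  64.73200787]
```

View pics/c3.png

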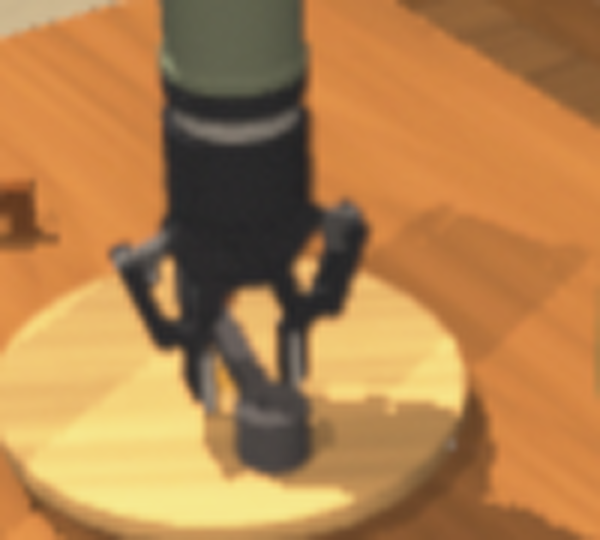

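The fingers straddle the bar, the left one at crop (205,395) and the right one at (290,375), and the eye is undisturbed at (270,415). Closing gently.

```bash
python3 -m inch '[[[0,0,0,0,3],[0,0,0,0,2.4],[0,0,0,0,2],[0,0,0,0,1.7],[0,0,0,0,1.4],[0,0,0,0,1],[0,0,0,0,0.5],[0,0,0,0,0]]]';python3 -m inch '[[[0,0,0,0,0],[0,0,0,0,0],[0,0,0,0,0]]]'
python3 - <<'E'
from h import *
s=manip.snapshot("side")[:,:,::-1];x0,y0=240,120;cv2.imwrite("pics/c4.png",cv2.resize(s[y0:y0+90,x0:x0+100],None,fx=6,fy=6,interpolation=2))
o=manip.get_obs();print(o["eef_pos"],o["ft_force"],o["torque"],o["gripper_width"]*85.4)
E
```

```text
clock: 4.35
eef_pos: [552.1, 224.6, 64.5]
orientation: [1.404, 1.07, -1.405]
ft_force: [-2.1, 0.8, 4.2]
gripper_width: 0.151
clock: 4.72
eef_pos: [552.1, 224.5, 64.5]
orientation: [1.404, 1.07, -1.405]
ft_force: [-3.2, 0.6, 4.6]
gripper_width: 0.153
[552.1228237  224.55258971  64.49386663] [-3.29677568  0.80423841  4.88086335] [0.04340135 0.54789216 0.09201925] 12.802468876196363
```

View pics/c4.png

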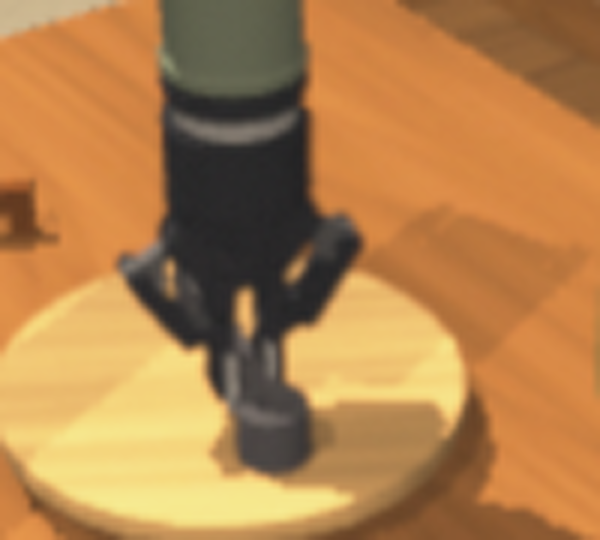

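```bash
python3 -m inch '[[[-0.3,0,0,0,0],[-1,0,0,0,0],[-2,0,0,0,0],[-3,0,0,0,0],[-4,0,0,0,0],[-4,0,0,0,0],[-4,0,0,0,0],[-4,0,0,0,0]]]'
python3 - <<'E'
from h import *
s=manip.snapshot("side")[:,:,::-1];t=manip.snapshot("top")[:,:,::-1];cv2.imwrite("pics/side5.png",s);cv2.imwrite("pics/top5.png",t)
cv2.imwrite("pics/c5.png",cv2.resize(np.hstack([s[120:210,240:340],t[180:270,220:320]]),None,fx=4,fy=4,interpolation=2))
o=manip.get_obs();print(o["eef_pos"],o["ft_force"],o["torque"],o["gripper_width"]*85.4)
E
```

```text
clock: 5.78
eef_pos: [552.0, 224.4, 103.9]
orientation: [1.404, 1.07, -1.405]
ft_force: [1.5, -0.2, -6.5]
gripper_width: 0.149
[552.05369098 224.4336109  103.88901921] [-0.58520924 -0.11998484 -6.5376915 ] [-0.05122176  0.04983291 -0.00645551] 13.312203612265408
```

View pics/c5.png

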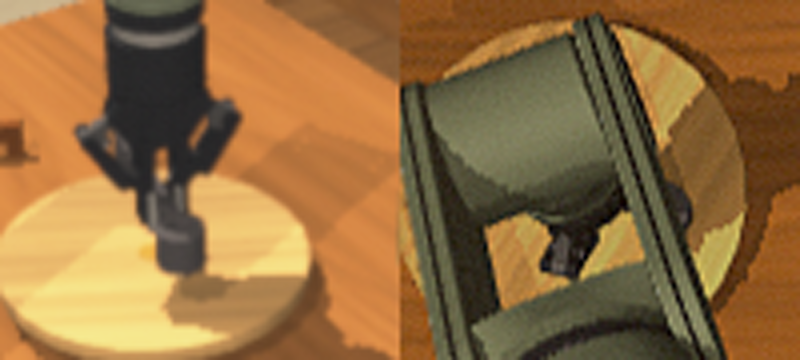

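```bash
python3 - <<'E'
from h import *
print(onplane("top",(299,165),0),onplane("top",(347,172),0), onplane("top",(394,172),0))
print(proj("side",[[539.6,179.1,109.4]]), "seen approx",(240+180/4-.4,120+217/4-.4))
T=[]
for i in range(4): manip.snapshot("side");o=manip.get_obs();T.append(np.r_[o["ft_force"],o["torque"]])
print(np.mean(T,0).round(3))
E
python3 -m inch '[[[-1,0,0,0,0],[-3,0,0,0,0],[-5,0,0,0,0],[-7,0,0,0,0],[-8,0,0,0,0],[-8,0,0,0,0]]]'
```

```text
[758.33444433 148.92260497   0.        ] [7.35490513e+02 6.44045284e-01 0.00000000e+00] [ 735.06130252 -144.77284904    0.        ]
[[284.18762896 176.40500202]] seen approx (284.6, 173.85)
[ 3.400e-01 -1.650e-01 -6.267e+00 -2.700e-02  3.000e-03 -3.000e-03]
clock: 6.82
eef_pos: [552.6, 224.7, 185.2]
orientation: [1.406, 1.069, -1.403]
ft_force: [0.5, 0.7, -6.5]
gripper_width: 0.15
```

Run:
```python
from h import *
s=manip.snapshot("side")[:,:,::-1];cv2.imwrite("pics/side6.png",s)
o=manip.get_obs();p=o["eef_pos"]
def dr(im,x0,y0,p,dz,a,k=8,w=50,h=60):
    c=cv2.resize(im[y0:y0+h,x0:x0+w],None,fx=k,fy=k,interpolation=2)
    u=np.array([np.cos(a),np.sin(a),0]);E=p-47*u+[0,0,dz]
    for z in(0,-34):
        P=proj("side",[E+[0,0,z]+20*np.array([np.cos(t),np.sin(t),0]) for t in np.linspace(0,6.28,40)]);cv2.polylines(c,[((P-[x0,y0]+.5)*k).astype(np.int32)],True,(255,255,0),1)
    P=proj("side",[E-[-158*u[0],-158*u[1],0],E+158*u-[0,0,34]]) 
    for q in P: cv2.circle(c,tuple(((q-[x0,y0]+.5)*k).astype(int).tolist()),3,(255,0,255),-1)
    return c
a=np.radians(74.6)
i=[dr(cv2.imread("pics/side0.png"),258,150,np.array([552.5,224.8,64.5]),5.5,a),dr(cv2.imread("pics/side5.png"),258,140,np.array([552.05,224.4,103.9]),5.5,a)]
cv2.imwrite("pics/c6.png",np.hstack(i))
q=proj("side",[p])[0];cv2.imwrite("pics/c6b.png",dr(s,int(q[0])-25,int(q[1])-30,p,5.5,a))
```

```text
(no output)
```

View pics/c6.png

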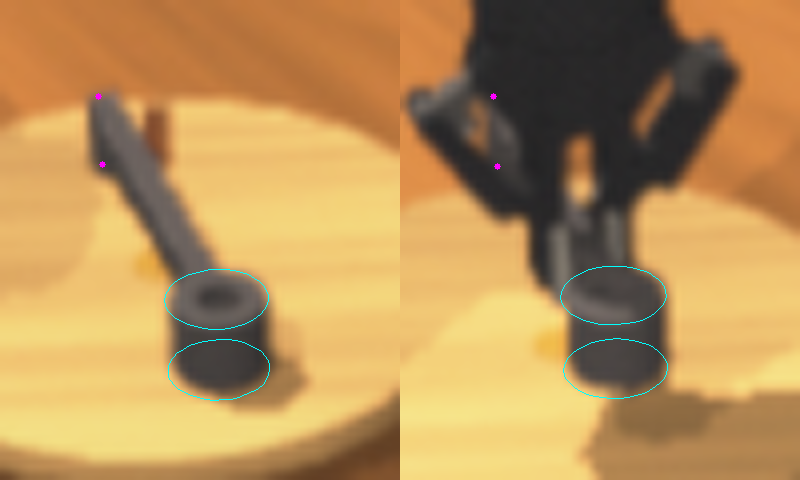

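View pics/c6b.png

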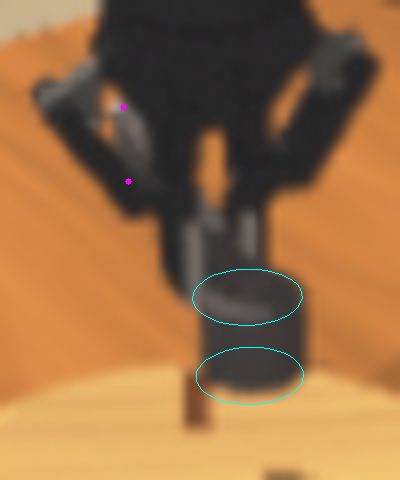

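```bash
python3 -m inch '[[[0,0.5,1.2,-2,0],[0,1.6,4.5,-8,0],[0,3.3,9,-15,0],[0,5.2,14.4,-22,0],[0,7.2,20,-29,0],[0,9.2,25.6,-36,0],[0,11,30.5,-43,0],[0,12.2,34,-48.4,0]]]'
python3 - <<'E'
from h import *
from scipy.spatial.transform import Rotation as Ro
o=manip.get_obs();R=Ro.from_rotvec(o["orientation"]).as_matrix();print(R.round(3),o["eef_pos"])
print(R.T@(np.array([591.5,-281.5,o["eef_pos"][2]])-o["eef_pos"]))
E
```

```text
clock: 7.88
eef_pos: [579.1, -138.0, 183.1]
orientation: [0.774, 1.43, -0.775]
ft_force: [1.2, -0.3, -6.3]
gripper_width: 0.149
[[-0.002  0.838  0.546]
 [ 0.     0.546 -0.838]
 [-1.    -0.001 -0.001]] [ 579.05081421 -138.01361036  183.08028252]
[-5.82983663e-02 -6.79191099e+01  1.27005186e+02]
```

```bash
python3 -m inch '[[[0,-1.5,2.5,0,0],[0,-3.2,6,0,0],[0,-5,9.5,0,0],[0,-6.3,11.8,0,0],[0,-6.8,12.4,0,0],[0,-6.8,12.4,0,0],[0,-6.8,12.4,0,0],[0,-6.8,12.4,0,0]]]'
python3 - <<'E'
from h import *
from scipy.spatial.transform import Rotation as Ro
s=manip.snapshot("side")[:,:,::-1];t=manip.snapshot("top")[:,:,::-1];cv2.imwrite("pics/side7.png",s);cv2.imwrite("pics/top7.png",t)
o=manip.get_obs();R=Ro.from_rotvec(o["orientation"]).as_matrix();p=o["eef_pos"];print(R.round(3),p,o["ft_force"],o["torque"])
q=proj("side",[p])[0].astype(int);r=proj("top",[p])[0].astype(int);print(q,r)
cv2.imwrite("pics/c7s.png",cv2.resize(s[q[1]-50:q[1]+70,q[0]-65:q[0]+65],None,fx=5,fy=5,interpolation=2))
cv2.imwrite("pics/c7t.png",cv2.resize(t[r[1]-50:r[1]+50,r[0]-65:r[0]+65],None,fx=5,fy=5,interpolation=2))
E
```

```text
clock: 8.88
eef_pos: [590.2, -275.6, 184.4]
orientation: [0.775, 1.429, -0.774]
ft_force: [-0.5, -0.5, -5.1]
gripper_width: 0.156
[[ 0.     0.838  0.545]
 [ 0.     0.545 -0.838]
 [-1.     0.    -0.   ]] [ 590.24213284 -275.93448968  184.46922649] [ 0.84123898  0.76841345 -6.04873929] [ 0.01798689  0.00938376 -0.02232941]
[410 231] [459 208]
```

View pics/c7s.png

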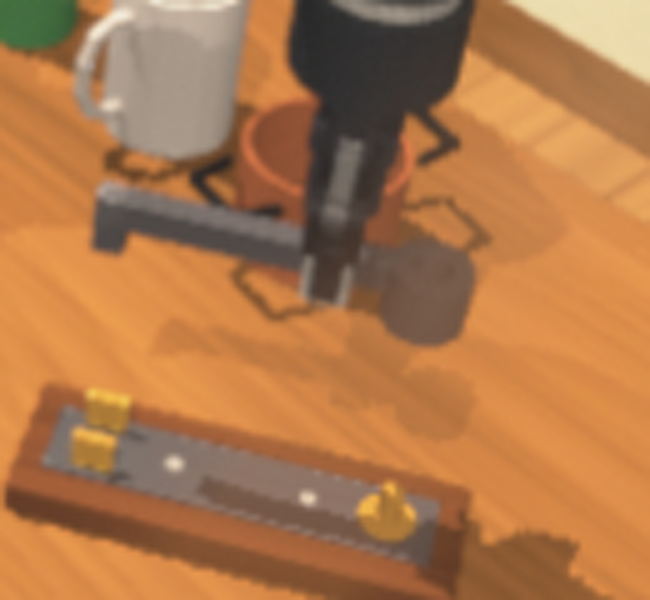

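View pics/c7t.png

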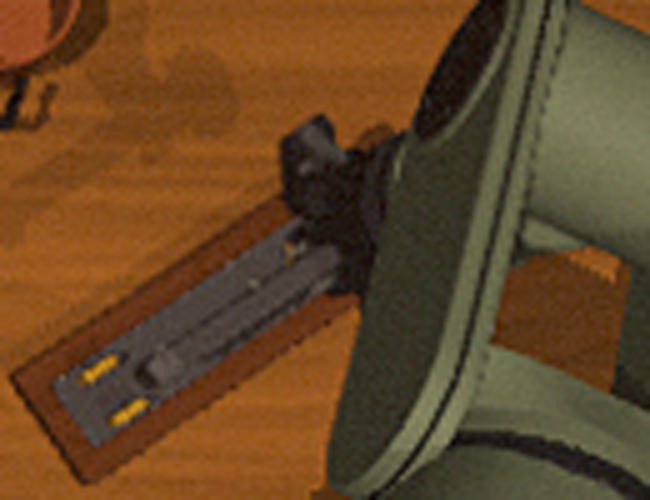

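Run:
```python
from h import *
p=np.array([590.24,-275.93,184.47]);a=np.radians(123);u=np.array([np.cos(a),np.sin(a),0]);w=np.array([u[1],-u[0],0]); cam=ray("side",(320,200))[0]
if w@(cam-p)<0:w=-w
q=np.array([410,231])
def hit(c,off):
    px=q-[65,50]+np.array(c)/5-.4
    o,d=ray("side",px);t=(w@(p+off*w-o))/(w@d);X=o+t*d-p;return (X@u).round(1),X[2].round(1)
print("expect level: foot under +103,-28.5; eye under -47,-28.5; tops +5.5")
for n,c,off in(("foot bottom near left",(95,250),7),("foot bottom near right",(123,250),7),("foot top near L",(98,205),7),("bar top near @foot",(125,208),7),("bar top near mid",(300,240),7),("bar bottom near foot",(130,228),7),("bar bottom near mid",(295,262),7),("eye bottom",(425,343),20),("foot top far",(112,185),-7),("bar top far mid",(310,224),-7),("eye top ctr",(432,262),0)):
    print(n,hit(c,off))
```

```text
expect level: foot under +103,-28.5; eye under -47,-28.5; tops +5.5
foot bottom near left (np.float64(109.1), np.float64(-26.2))
foot bottom near right (np.float64(95.6), np.float64(-22.0))
foot top near L (np.float64(110.1), np.float64(1.8))
bar top near @foot (np.float64(97.2), np.float64(3.8))
bar top near mid (np.float64(14.4), np.float64(9.2))
bar bottom near foot (np.float64(93.6), np.float64(-7.5))
bar bottom near mid (np.float64(14.7), np.float64(-4.5))
eye bottom (np.float64(-51.0), np.float64(-22.9))
foot top far (np.float64(107.1), np.float64(4.2))
bar top far mid (np.float64(12.0), np.float64(8.4))
eye top ctr (np.float64(-45.8), np.float64(8.5))
```

```bash
cat > tilt.py <<'E'
from h import *
def edges(s,p,a,xs,hint):
    # s BGR side pic; for each column find dark run around the bar, sub-pixel half-level crossings, ray-hit on bar's side planes
    u=np.array([np.cos(a),np.sin(a),0]);w=np.array([u[1],-u[0],0]);cam=ray("side",(320,200))[0]
    if w@(cam-p)<0:w=-w
    g=s[...,2].astype(float)-s[...,0]   # red-blue: wood high, iron ~0
    T=[];B=[]
    for x in xs:
        col=g[:,x];y=int(hint(x));thr=25
        i=y
        while col[i]<thr:i-=1
        yt=i+(col[i]-thr)/(col[i]-col[i+1])
        j=y
        while col[j]<thr:j+=1
        yb=j-(col[j]-thr)/(col[j]-col[j-1])
        for L,yy,off in((T,yt,-7),(B,yb,7)):
            o,d=ray("side",(x,yy));t=(w@(p+off*w-o))/(w@d);X=o+t*d-p;L.append((X@u,X[2]))
    for n,L in(("top-far",T),("bottom-near",B)):
        L=np.array(L,np.float32);vx,vy,x0,y0=cv2.fitLine(L,cv2.DIST_L1,0,.01,.01).ravel()
        print(n,"slope deg (+ = foot up)",round(float(np.degrees(np.arctan(vy/vx))),2),"z at grip rel TCP",round(float(y0-x0*vy/vx),2),"res",round(float(np.abs(L[:,1]-y0-(L[:,0]-x0)*vy/vx).mean()),2))
E
python3 - <<'E'
from tilt import *
s=cv2.imread("pics/side7.png");p=np.array([590.24,-275.93,184.47])
x0,y0=345,181
h=lambda x:y0+(217+(x-x0-25)*5*(243-217)/175)/5
edges(s,p,np.radians(123),range(x0+27,x0+58),h)
edges(s,p,np.radians(123),range(x0+27,x0+46),h)
g=s[...,2].astype(int)-s[...,0];print(g[210:240,x0+35].tolist());print(g[210:240,x0+50].tolist())
E
```

```text
top-far slope deg (+ = foot up) -5.52 z at grip rel TCP 10.1 res 1.96
bottom-near slope deg (+ = foot up) 0.43 z at grip rel TCP -7.48 res 0.21
top-far slope deg (+ = foot up) -2.61 z at grip rel TCP 6.22 res 1.48
bottom-near slope deg (+ = foot up) -0.03 z at grip rel TCP -6.87 res 0.14
[31, 32, 39, 62, 72, 77, 109, 136, 138, 130, 84, 30, 16, 16, 14, 8, 7, 8, 15, 64, 119, 141, 141, 146, 148, 148, 150, 148, 147, 147]
[112, 127, 136, 130, 112, 98, 97, 97, 97, 96, 95, 92, 66, 19, 15, 17, 16, 16, 12, 12, 10, 12, 21, 57, 88, 118, 139, 134, 119, 100]
```

```bash
python3 - <<'E'
from h import *
p=np.array([590.24,-275.93,184.47]);a=np.radians(123);u=np.array([np.cos(a),np.sin(a),0])
print("foot exp",p+103*u)
f=(425.6,229.2)
for z in(190,193): print(z,onplane("top",f,z))
print("tri",tri(f,(345+112/5-.4,181+195/5-.4)))
E
python3 -m inch '[[[1,-0.1,0.3,0,0],[3,-0.2,0.5,0,0],[4.5,-0.2,0.5,0,0],[5.5,-0.2,0.5,0,0],[5.5,-0.2,0.5,0,0],[5.5,-0.2,0.5,0,0]]]'
python3 - <<'E'
from h import *
s=manip.snapshot("side")[:,:,::-1];t=manip.snapshot("top")[:,:,::-1];cv2.imwrite("pics/side8.png",s);cv2.imwrite("pics/top8.png",t)
o=manip.get_obs();p=o["eef_pos"];print(p,o["ft_force"],o["torque"])
q=proj("side",[p])[0].astype(int);r=proj("top",[p])[0].astype(int);print(q,r)
cv2.imwrite("pics/c8.png",np.hstack([cv2.resize(s[q[1]-45:q[1]+55,q[0]-50:q[0]+50],None,fx=4,fy=4,interpolation=2),cv2.resize(t[r[1]-40:r[1]+60,r[0]-65:r[0]+35],None,fx=4,fy=4,interpolation=2)]))
E
```

```text
foot exp [ 534.14217939 -189.5469315   184.47      ]
190 [ 537.67230396 -183.27277629  190.        ]
193 [ 537.3653503  -182.46153142  193.        ]
tri [ 537.60238791 -184.34684351  184.09797678]
clock: 9.72
eef_pos: [591.6, -282.2, 129.9]
orientation: [0.775, 1.427, -0.775]
ft_force: [-0.1, -0.2, -5.3]
gripper_width: 0.152
[ 591.66839855 -282.16041947  130.13219803] [-0.44736087  0.38854571 -5.35835212] [-0.0220737  -0.01289346  0.03590614]
[409 249] [454 211]
```

View pics/c8.png

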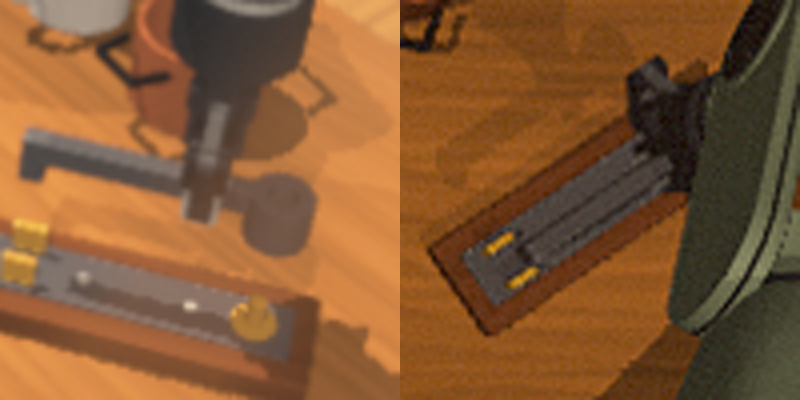

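Run:
```python
from h import *
s=cv2.imread("pics/side8.png");t=cv2.imread("pics/top8.png")
p=np.array([591.67,-282.16,130.13]);a=np.radians(123);u=np.array([np.cos(a),np.sin(a),0]);w=np.array([u[1],-u[0],0])
def ov(n,im,x0,y0,W,H,k):
    c=cv2.resize(im[y0:y0+H,x0:x0+W],None,fx=k,fy=k,interpolation=2)
    for z in(6.5,-27.5):
        Q=[p+[0,0,z]+u*i+w*j for i,j in((20,7),(111,7),(111,-7),(20,-7))];P=((proj(n,Q)-[x0,y0]+.5)*k).astype(np.int32)
        cv2.polylines(c,[P],True,(255,255,0) if z>0 else (255,0,255),1)
    return c
cv2.imwrite("pics/c9.png",np.hstack([ov("side",s,355,225,50,75,8),ov("top",t,405,205,50,75,8)]))
```

```text
(no output)
```

View pics/c9.png

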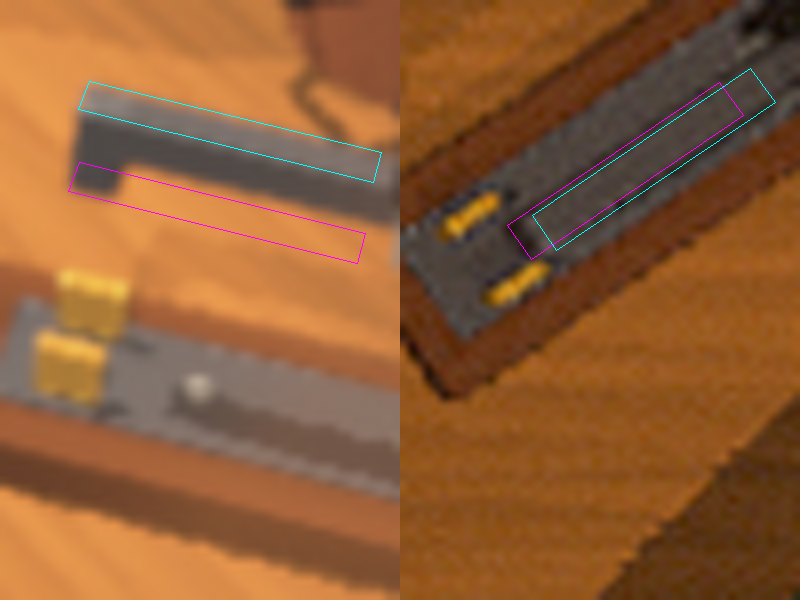

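```bash
python3 -m inch '[[[0.4,0,0,0,0],[1,0,0,0,0],[1.6,0,0,0,0],[2.2,0,0,0,0],[2.6,0,0,0,0],[2.6,0,0,0,0],[2.6,0,0,0,0],[2.6,0,0,0,0]]]'
python3 - <<'E'
from tilt import *
s=manip.snapshot("side")[:,:,::-1];t=manip.snapshot("top")[:,:,::-1];cv2.imwrite("pics/side10.png",s);cv2.imwrite("pics/top10.png",t)
o=manip.get_obs();p=o["eef_pos"];print(p,o["ft_force"],o["torque"],o["joint_vel"].round(3))
a=np.radians(123);u=np.array([np.cos(a),np.sin(a),0])
x0,y0=350,215;k=6
c=cv2.resize(s[y0:y0+90,x0:x0+90],None,fx=k,fy=k,interpolation=2)
th=np.linspace(0,6.28,40)
E=np.array([617.1,-320.9,0])
for zz,col in((76,(255,255,0)),(46,(0,255,0))):
    Q=[E+[20*np.cos(v),20*np.sin(v),zz] for v in th];P=((proj("side",Q)-[x0,y0]+.5)*k).astype(np.int32);cv2.polylines(c,[P],True,col,1)
    w=np.array([u[1],-u[0],0]);F=E+150*u+[0,0,zz]
    P=((proj("side",[F+8*i*u+7*j*w for i,j in((1,1),(1,-1),(-1,-1),(-1,1))])-[x0,y0]+.5)*k).astype(np.int32);cv2.polylines(c,[P],True,col,1)
cv2.imwrite("pics/c10s.png",c)
x0,y0=400,190;cv2.imwrite("pics/c10t.png",cv2.resize(t[y0:y0+80,x0:x0+100],None,fx=6,fy=6,interpolation=2))
E
```

```text
clock: 10.82
eef_pos: [591.4, -282.1, 103.6]
orientation: [0.775, 1.427, -0.775]
ft_force: [-0.2, -0.6, -6.1]
gripper_width: 0.151
[ 591.26825362 -282.04184133  103.5286878 ] [ 0.50125422  0.35216193 -6.43968134] [-0.06203292  0.00505249  0.02191391] [0.001 0.002 0.001 0.    0.001 0.001]
```

View pics/c10s.png

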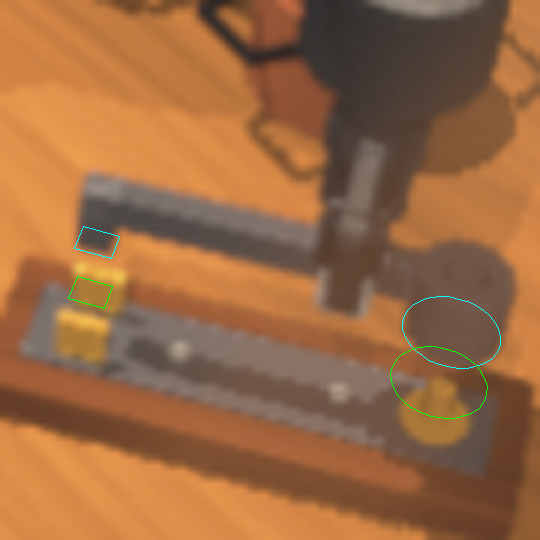

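View pics/c10t.png

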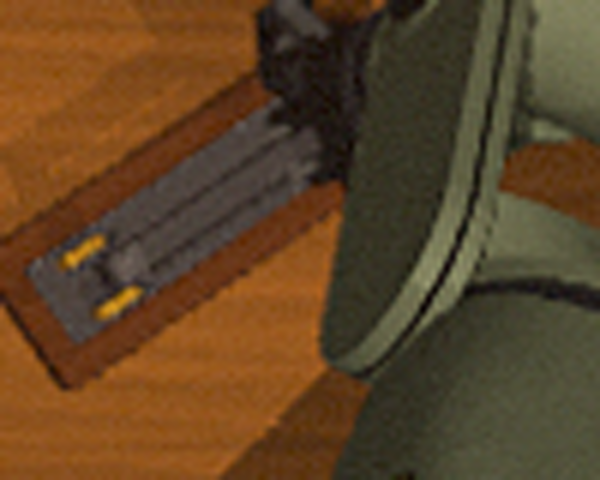

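Run:
```python
from h import *
s=cv2.imread("pics/side10.png");x0,y0=400,245;k=12
c=cv2.resize(s[y0:y0+48,x0:x0+45],None,fx=k,fy=k,interpolation=2)
c2=c.copy();E=np.array([617.1,-320.9,0]);th=np.linspace(0,6.28,40)
for zz in(76,110):
    P=((proj("side",[E+[20*np.cos(v),20*np.sin(v),zz] for v in th])-[x0,y0]+.5)*k).astype(np.int32);cv2.polylines(c2,[P],True,(255,255,0),1)
cv2.imwrite("pics/c11.png",cv2.convertScaleAbs(np.hstack([c,c2])[:, 0:],alpha=1.3)[:, :])
im=cv2.imread("pics/c11.png");cv2.imwrite("pics/c11.png",cv2.resize(im,(800,int(800*im.shape[0]/im.shape[1]))))
```

```text
(no output)
```

View pics/c11.png

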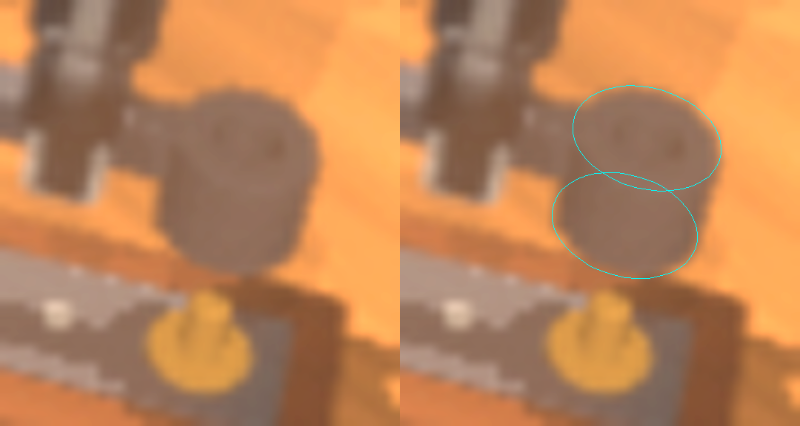

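Run:
```python
from tilt import *
s=cv2.imread("pics/side10.png");p=np.array([591.3,-282.05,103.5]);a=np.radians(123);u=np.array([np.cos(a),np.sin(a),0])
E=np.array([617.1,-320.9,110]);print("foot top pred",proj("top",[E+150*u,E+158*u,E+142*u]).round(1),"seen ~ (421.2,232.9)")
x0,y0=350,215
h=lambda x:y0+(212+(x-x0-22)*6*(245-212)/180)/6
edges(s,p,a,range(x0+23,x0+41),h)
d=cv2.absdiff(cv2.imread("pics/top0.png"),cv2.imread("pics/top10.png")).max(2)
for n,(x,y,X,Y) in dict(bottle=(286,125,313,170),tankard=(330,130,363,180),pot=(374,127,412,185),shoe=(330,250,373,292)).items(): print(n,np.percentile(d[y:Y,x:X],[50,90,99]))
cv2.imwrite("pics/top10d.png",cv2.imread("pics/top10.png"))
```

```text
foot top pred [[422.2 233. ]
 [419.9 234.6]
 [424.6 231.4]] seen ~ (421.2,232.9)
top-far slope deg (+ = foot up) 0.67 z at grip rel TCP 0.65 res 0.39
bottom-near slope deg (+ = foot up) -1.89 z at grip rel TCP -3.6 res 0.21
bottle [ 6. 13. 19.]
tankard [ 7. 15. 21.]
pot [10. 18. 23.]
shoe [ 6. 11. 19.]
```

View pics/top10d.png

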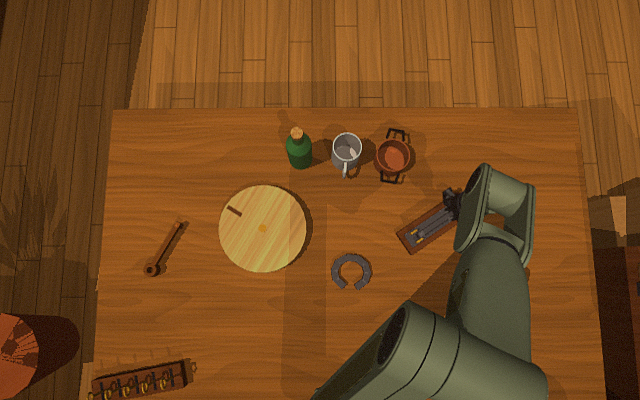

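The bottle (299,150), tankard (347,150), pot (394,155) and horseshoe (351,271) stand where they were. The turntable is empty, and the lever hangs over the latch plate with its foot between the cheeks at about (421,233). Handing in.

Run:
```python
from bench import manip
o=manip.get_obs();print(o["clock"],o["eef_pos"],abs(o["joint_vel"]).max(),o["gripper_width"]);print(manip.finish_job())
```

```text
10.925 [ 591.26825362 -282.04184133  103.5286878 ] 0.00211761575837561 0.15766460222957385
the job is handed in; nothing more can be done
None
```

I gripped the dark steel lever by its balance point and lifted it off the turntable. I handed the job in at 10.9 s, with the lever held still over the latch plate, eye above the pin and foot above the catch. `finish_job` reports no verdict, so what follows rests on my own last checks.

- **Position and clearance:** in the side view the eye and foot undersides match their places over the pin and catch to about 1–2 mm. The underside is at about 76 mm, which is about 3 cm above the pin and cheeks. The foot in the top view is about 1 px from where it should be.
- **Grip:** the arm is steady, with joint speeds no more than 0.002 rad/s. The wrist carries about 6.4 N, with only a small moment.
- **Bystanders:** the bottle, tankard, pot and doorstop show no change in the top view.

**Checks that disagreed:** the level readings do not agree: the bar's top edge gave +0.7° and its lower edge −1.9°. I take the lever as level to within about 2°. Earlier, higher up, hand-picked points suggested 2–4° with the foot low, and put the lever about 5 mm higher against the gripper. Part of that looked like side-camera bias, and the close views before and after the final descent did not repeat it.

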